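# Post a spent battery pack and drop it into the battery box

## Robot

A 6-joint arm with a two-finger parallel gripper is mounted at the origin on the work surface. World frame = base frame: x ahead of the robot, y to its left, z up, the work surface at z = 0. Lengths are in mm, angles in degrees, forces in N, time in s.
With the tool pointing down it reaches from about 300 to 850 mm from the base axis. Payload 4.2 kg.
Tool frame: the origin (TCP) lies on the centre line of the jaws, within the pads' length; the fingertips stand 14 mm ahead of it and the grasp point (between the pads) lies 5 mm behind it; z points along the fingers, y is the line along which they close (so a half turn about z gives the same grasp; the last joint's range is limited). The gripper opens to 91 mm and grips with 3 to 60 N. Pads are 32 mm wide; open, the fingers measure 118 mm over their backs; the gripper's body (76 mm by 178 mm) begins 60 mm behind the grasp point.
Start: joints at [65.145, 18.312, 89.639, -0, 72.044, -1.146], TCP at [231.206, 526.484, 227.976] pointing down, gripper open.
Joint ranges: [-177.97, 177.97], [-48.28, 115.42], [12.27, 149.76], [-77.06, 257.06], [2.81, 150.46], [-146.56, 146.56]. Speed limits (degrees/s): [147.25, 147.25, 180, 180, 180, 180].

## Interface

Orientations are given as [roll, pitch, yaw] about the fixed x, y, z axes, in that order (R = Rz(yaw) Ry(pitch) Rx(roll)).
In Python, from workcell import env gives the robot as it stands.
- The arm moves only by the tool arm_command, never from a script. Its argument "motion" is a list of rows, each an object with "offset": the shift along the tool's x, y, z in m, a list of three; "spin": the turn about the tool's z in rad. In form: [{"offset": [tx, ty, tz], "spin": spin}, ...]. A call has 1 to 5 rows; each row shifts and turns the commanded pose from where the row before left it, along the tool's axes as they then stand; what a row does not reach is not made up. A row lasts 1/8 s, in which the tool goes at most 62.5 mm and 10.7 degrees, less where a joint would pass 70% of its speed; a pose out of reach is approached as far as the arm can. A call with a gripper value outside its range is refused whole. "jaw" is the finger opening in m, from 0 to 0.0912, set as the call begins (left out, the last holds). The fingers move at their own pace and stop on an object; "newtons" is the grip in N (left out, the last holds). Time passes only in rows, so rows that do not move let the fingers close. It gives the time, the measured TCP pose, the force, the opening and the grip force at its end, in the units of the state.
- env.state(): the state, without advancing time (a new reading comes with each control period).
- env.grab_frame(name): name is "scene" or "top"; returns (picture, depth): 420x560x3 uint8, blue, green, red; 420x560 float32, mm along the optical axis (not along the pixel's ray), 0 where there is no reading.
- env.camera_model(name): a dict with "fx", "fy", "cx", "cy" (pixels), "k1" (the pictures are not rectified: a ray, as slopes to the right and down, at radius r is drawn at 1 + k1 r^2 times it, then the intrinsics apply), "eye" and "rotation" of the camera in the world. Camera axes: x right, y down, z forward; pixel columns grow to the right and rows downward; lengths in mm; the calibration is good to about 2 mm. A picture is of the moment at which its call begins. camera_model takes no time and is no camera call.
- env.job_done(): hands the job in; it is judged then, once.
Trained networks look in the newest picture that a camera, given by its name, has taken for a name from the list of things; names that differ only in an ending like _2 or _b are one class to them, and where a whole thing is asked for, a point or a joint stands for the part that bears it (a point fixed in the world has none). Each returns a list of dicts, best first, with "score" (0 to 1); they miss things now and then, are a little off and sometimes report something else, mostly with a low value. They report only what shows in the picture. A call takes as long as a camera call. They do not tell look-alikes from the thing itself.
- env.boxes_of(camera, target): "bbox" ([left, top, right, bottom] in pixels, round what is visible of it).
- env.pinpoint(camera, target): "location" ([column, row] in pixels: a listed point, or the origin of a listed thing).
The state is a dict: "time_s": time; "qpos": joint angles; "qvel": joint speeds; "effort": joint torques, N m; "ee_pos": TCP position; "ee_rot": TCP orientation; "force": force on the tool from outside, world axes, zero at the start; "torque": the same for the moment, N m; "gripper_width": finger opening in mm; "gripper_force": force on a finger pad.
Only numpy, scipy, OpenCV 4.12 (cv2) and the standard library are available. Lean on these libraries where they do the work, as an engineer would, in place of code of your own. Each camera call takes 0.05 s, during which the arm holds its last target. There are 200 camera calls.

## Task

Put the spent battery pack into the battery box: push it down through the sprung flap until it is wholly inside and the flap has closed behind it (the flap grips the pack and holds it part way, so after letting go press it on down with shut fingers until it drops). Then draw the slide on top of the box to the end of its travel, so that the pack drops into the clear bottom of the box, and let the slide spring back. Leave the other things on the worktop where they are.

Things in the scene. Friction and masses are not known exactly. Their poses are not given: they have to be found in the camera images.
- pack: Spent battery pack: a plain black slab 120 mm long (its x), 28 mm thick (its y) and 70 mm high (its z), about 0.3 kg, standing on its long narrow edge on the worktop. Grey panels on its two broad sides, four brass contacts on its upper edge. Origin: centre of its underside.
- pack_center (a point): Centre of the pack, 35 mm above its underside.
- box: Battery box, fixed to the worktop: white painted steel, clear plastic below, 160 mm (its x) by 190 mm (its y) by 220 mm high. Origin: centre of its underside; z up. Inside, below the slot, is a chamber whose floor is the plate of the slide, 94 mm above the box's underside; below that the box is hollow with clear walls 4 mm thick and a floor 4 mm thick.
- slot (a point): Centre of the slot in the top of the box, at the height of the top face (box frame 0, -63.5, 220 mm). The slot is 127 mm along box x and 37 mm along box y, edges square. A grey flap closes it from below.
- flap_edge (a point): Middle of the free edge of the flap, upper face, which lies along the +y side of the slot (toward the slide). The flap is 124 mm by 35 mm, hinged along the -y side of the slot, and swings down into the box. An opened flap presses the pack against the slot's +y edge and the flat wall below that edge.
- flap (a joint): Angle of the flap: 0 shut, up to 1.5 rad open (hanging down). A spring shuts it: 0.09 N m when shut, 0.05 N m/rad more as it opens, so pushing the pack in takes up to about 20 N (more means that it stands on the rim). Its grip on the pack holds the pack's weight until the pack's upper edge is some 30 to 40 mm below the top of the box; then the pack falls to the chamber floor and the flap can shut.
- slide (a joint): Travel of the slide: 0 at rest, 0.062 m at its end stop, along box +y. A spring returns it: 5 N at rest, 12 N at the end. Its plate is the floor of the chamber; beyond about 50 mm of travel the chamber is open below.
- knob_top (a point): Centre of the top of the slide's grey knob, which stands on top of the box, on the +y side of the slot: 24 mm along box x, 20 mm along box y, its top 34 mm above the box's top face. At rest in the box frame (0, 15, 254 mm); moves with the slide. To let it spring back freely, hold it by the two sides that face along box x.
- carton: Bystander: plain cardboard carton lying flat, 110 by 70 by 45 mm high. Origin: centre of its underside.
- tin: Bystander: round tin, 72 mm across, 85 mm high, upright. Origin: centre of its underside.
- aerosol: Bystander: slim round aluminium can with a white cap, 52 mm across, 190 mm high, upright. Origin: centre of its underside.
- screwdriver: Bystander: screwdriver lying on the worktop beyond the box. Origin: under its middle.
Not all that is in view belongs to the job. Of the things that look like the pack, the middle-sized one is meant.

How it is judged (in metres and radians):
On the way, in this order (a step that is already met when the one before it is completed fails the run):
1. the pack is wholly in the chamber under the slot and the flap has shut behind it (z of pack_center in the frame of box between 0.105 and 0.15 m and horizontal distance between pack_center and slot below 0.035 m and value of joint flap below 0.12 rad), for 0.1 s.
2. the slide is drawn to its end (value of joint slide above 0.056 m).
At the end, for the whole second after the job is handed in: The pack lies at rest in the clear bottom of the box (its centre under 75 mm above the box's underside, inside its walls), the flap is shut (under 0.12 rad) and the slide is back home (within 4 mm) (z of pack_center in the frame of box between 0 and 0.075 m and x of pack_center in the frame of box between -0.08 and 0.08 m and y of pack_center in the frame of box between -0.095 and 0.095 m and value of joint flap below 0.12 rad and value of joint slide below 0.004 m and linear speed of pack below 0.02 m/s); the robot touches nothing.
It fails at once if a bystander was moved more than 30 mm (distance of any of carton, tin, aerosol, screwdriver from where it was at the start of the episode above 0.03 m).
It also fails if it takes over 61 s, if anything falls off the work surface, if the arm or the gripper's body presses on something with over 40 N, if the wrist force passes 120 N, or if a joint passes its speed limit or range.

## Working session

There is one attempt and no reset: what is moved stays moved. The work goes in short steps, Python scripts to look and compute and a tool call to move; the robot and the scene stay as the last step left them, time stands still between calls to the robot, and variables do not carry over. Pictures are saved under pics/ and viewed, at most 10 in all, crops included, and the job is handed in when it is done.

Besides the shell and the picture viewer there is one more tool, called after ">>>" as name(argument=value, ...), one argument or row to a line, values as JSON. arm_command: Moves the arm, as the interface text tells. Its arguments: {"type":"object","properties":{"motion":{"type":"array"},"jaw":{"type":"number"},"newtons":{"type":"number"}},"required":["motion"]}

```bash
mkdir -p pics
cat > h.py <<'E'
import numpy as np, cv2
from workcell import env
def ray(cam,px):
    m=env.camera_model(cam); d=np.array([(px[0]-m['cx'])/m['fx'],(px[1]-m['cy'])/m['fy']])
    s=d.copy()
    for _ in range(20): s=d/(1+m['k1']*(s@s))
    R=np.array(m['rotation']).reshape(3,3)
    return np.array(m['eye']),R,np.array([s[0],s[1],1.])
def at_depth(cam,px,z): e,R,s=ray(cam,px); return e+R@(s*z)
def at_height(cam,px,h):
    e,R,s=ray(cam,px); d=R@s; return e+d*(h-e[2])/d[2]
def cloud(cam,depth):
    m=env.camera_model(cam); h,w=depth.shape
    u,v=np.meshgrid(np.arange(w),np.arange(h))
    d=np.stack([(u-m['cx'])/m['fx'],(v-m['cy'])/m['fy']],-1); s=d.copy()
    for _ in range(20): s=d/(1+m['k1']*(s**2).sum(-1,keepdims=True))
    p=np.concatenate([s,np.ones((h,w,1))],-1)*depth[...,None]
    return p@np.array(m['rotation']).reshape(3,3).T+np.array(m['eye'])
E
python3 - <<'E'
from h import *
ims=[]
for c in('top','scene'):
    im,d=env.grab_frame(c); np.save(f'pics/{c}.npy',d); cv2.imwrite(f'pics/{c}1.png',im)
    print(c,env.camera_model(c)['eye'])
    for t in('pack','box','carton','tin','aerosol','screwdriver'):
        print(t,[([int(x) for x in r['bbox']],round(r['score'],2)) for r in env.boxes_of(c,t)])
    for t in('pack_center','slot','knob_top','flap_edge'):
        print(t,[(np.round(r['location'],1).tolist(),round(r['score'],2)) for r in env.pinpoint(c,t)])
print(env.state())
E
```

```text
top [ 522.02610723  -10.67722362 1156.64909213]
pack [([376, 180, 397, 226], 0.84), ([333, 200, 366, 220], 0.64), ([423, 160, 461, 229], 0.6)]
box [([168, 189, 267, 278], 0.74)]
carton [([341, 237, 380, 281], 0.6), ([377, 180, 396, 225], 0.39)]
tin [([124, 251, 158, 279], 0.56)]
aerosol [([111, 182, 152, 209], 0.95)]
screwdriver [([292, 118, 302, 182], 0.55)]
pack_center [([440.5, 191.1], 0.89), ([346.6, 207.0], 0.73), ([211.2, 230.6], 0.6), ([389.4, 202.8], 0.57)]
slot [([239.4, 240.2], 0.84)]
knob_top [([209.5, 230.1], 0.5)]
flap_edge [([235.1, 237.1], 0.69)]
scene [1255.66655587   81.788253    924.36208777]
pack [([202, 217, 231, 241], 0.88), ([162, 205, 191, 245], 0.78), ([95, 194, 146, 256], 0.63)]
box [([298, 148, 391, 261], 0.82)]
carton [([204, 173, 226, 209], 0.62)]
tin [([400, 188, 434, 223], 0.92), ([309, 153, 336, 185], 0.41)]
aerosol [([414, 220, 455, 273], 0.84)]
screwdriver [([242, 289, 259, 323], 0.84), ([307, 153, 336, 185], 0.21)]
pack_center [([175.8, 223.5], 0.92), ([123.7, 223.8], 0.91), ([215.8, 227.5], 0.7), ([253.8, 291.9], 0.58), ([321.8, 167.9], 0.36)]
slot [([320.4, 169.5], 0.65)]
knob_top [([352.5, 168.9], 0.41)]
flap_edge [([328.6, 168.6], 0.82)]
{'time_s': 1.1, 'qpos': array([ 6.51451685e+01,  1.83111123e+01,  8.96376682e+01,  2.68507670e-04,
        7.20427029e+01, -1.14620589e+00]), 'qvel': array([ 0.14718932,  0.06752632,  0.04834934,  0.10907309, -0.1087827 ,
        0.18336833]), 'effort': array([ 2.20798402e-04, -4.12358737e+01, -2.32233882e+01,  7.26490631e-02,
        3.76342877e-02,  2.61821498e-07]), 'ee_pos': array([231.21348634, 526.50026792, 227.99287164]), 'ee_rot': array([ 1.79991480e+02, -8.50254210e-05,  1.56291292e+02]), 'force': array([-1.0088132 ,  0.23505617,  0.74835734]), 'torque': array([0.00597236, 0.01353464, 0.065922  ]), 'gripper_force': 0.0, 'gripper_width': 90.9122479658631}
```

View pics/top1.png

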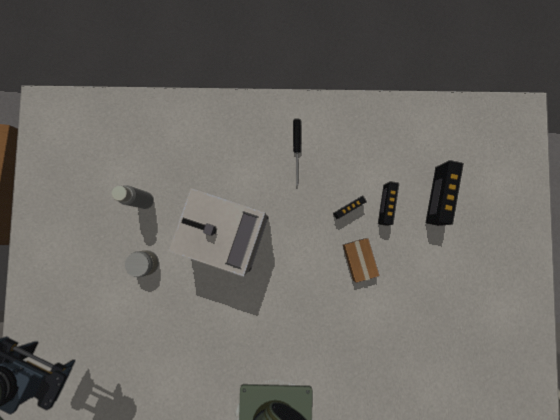

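View pics/scene1.png

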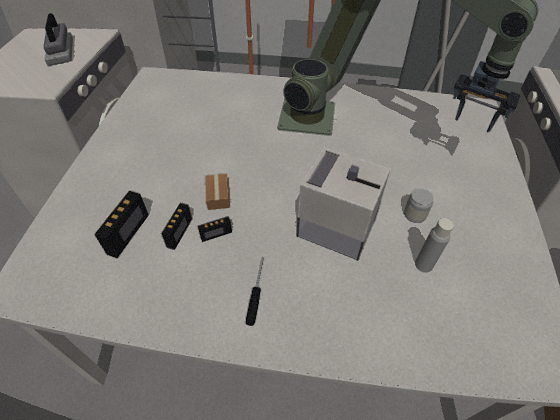

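Candidates for the pack (top image): small (349,207), middle (389,203), large (444,194). I choose the middle one at (389,203). The box's slot is at (242,240), its knob at (209,230). Next I measure sizes and check a close crop.

Run:
```python
from h import *
im=cv2.imread('pics/top1.png'); d=np.load('pics/top.npy'); P=cloud('top',d)
def rect(sel,n):
    p=P[sel][:,:2].astype(np.float32); r=cv2.minAreaRect(p)
    b=cv2.boxPoints(r); e=[b[1]-b[0],b[2]-b[1]]; L=max(e,key=np.linalg.norm)
    print(n,len(p),'c',np.round(r[0],1),'size',np.round(r[1],1),'long axis deg',round(np.degrees(np.arctan2(L[1],L[0]))%180,1),'z',np.round(np.percentile(P[sel][:,2],[5,50,95]),1))
def win(l,t,r,b):
    m=np.zeros(d.shape,bool); m[t:b,l:r]=1; return m&(d>0)
for n,w in dict(small=(328,192,370,225),mid=(374,175,403,230),large=(420,155,468,230)).items():
    s=win(*w)&(P[...,2]>20); zt=np.percentile(P[s][:,2],80); rect(s&(P[...,2]>zt-8),n)
bx=win(160,180,275,285)
rect(bx&(abs(P[...,2]-220)<6),'boxtop')
g=im.mean(2)
rect(bx&(P[...,2]>232),'knob')
k=win(225,205,260,275)&(abs(P[...,2]-216)<14)&(g<130); rect(k,'slotdark')
for n,w in dict(carton=(338,232,385,285),tin=(120,246,162,282),aer=(106,178,156,212)).items(): rect(win(*w)&(P[...,2]>25),n)
for n,px,h in(('slot',(239.4,240.2),220),('knob',(209.5,230.1),254),('flap',(235.1,237.1),218)): print(n,at_height('top',px,h))
for n,px,h in(('slot',(320.4,169.5),220),('knob',(352.5,168.9),254),('flap',(328.6,168.6),218),('packc',(175.8,223.5),35)): print('scene',n,at_height('scene',px,h))
a=cv2.resize(im[170:250,320:470],None,fx=5,fy=5,interpolation=cv2.INTER_CUBIC); cv2.imwrite('pics/c1.png',a)
```

```text
Traceback (most recent call last):
  File "h.py", line 18, in cloud
    return p@np.array(m['rotation']).reshape(3,3).T+np.array(m['eye'])
             ~~~~~~~~~~~~~~~~~~~~~~~~~~~~~~~^^^^^
ValueError: cannot reshape array of size 3 into shape (3,3)
```

```bash
sed -i "s/np.array(m\['rotation'\]).reshape(3,3)/Rot.from_euler('xyz',m['rotation'],degrees=True).as_matrix()/; 1a from scipy.spatial.transform import Rotation as Rot" h.py
cat > m1.py <<'E'
from h import *
im=cv2.imread('pics/top1.png'); d=np.load('pics/top.npy'); P=cloud('top',d)
print(env.camera_model('top')['rotation'],env.camera_model('scene')['rotation'])
def rect(sel,n):
    p=P[sel][:,:2].astype(np.float32); r=cv2.minAreaRect(p)
    b=cv2.boxPoints(r); e=[b[1]-b[0],b[2]-b[1]]; L=max(e,key=np.linalg.norm)
    print(n,len(p),'c',np.round(r[0],1),'size',np.round(r[1],1),'long axis deg',round(np.degrees(np.arctan2(L[1],L[0]))%180,1),'z',np.round(np.percentile(P[sel][:,2],[5,50,95]),1))
def win(l,t,r,b):
    m=np.zeros(d.shape,bool); m[t:b,l:r]=1; return m&(d>0)
for n,w in dict(small=(328,192,370,225),mid=(374,175,403,230),large=(420,155,468,230)).items():
    s=win(*w)&(P[...,2]>20); zt=np.percentile(P[s][:,2],80); rect(s&(P[...,2]>zt-8),n)
bx=win(160,180,275,285)
rect(bx&(abs(P[...,2]-220)<6),'boxtop')
g=im.mean(2)
rect(bx&(P[...,2]>232),'knob')
k=win(225,205,260,275)&(abs(P[...,2]-216)<14)&(g<130); rect(k,'slotdark')
for n,w in dict(carton=(338,232,385,285),tin=(120,246,162,282),aer=(106,178,156,212)).items(): rect(win(*w)&(P[...,2]>25),n)
for n,px,h in(('slot',(239.4,240.2),220),('knob',(209.5,230.1),254),('flap',(235.1,237.1),218)): print(n,at_height('top',px,h))
for n,px,h in(('slot',(320.4,169.5),220),('knob',(352.5,168.9),254),('flap',(328.6,168.6),218),('packc',(175.8,223.5),35)): print('scene',n,at_height('scene',px,h))
a=cv2.resize(im[170:250,320:470],None,fx=5,fy=5,interpolation=cv2.INTER_CUBIC); cv2.imwrite('pics/c1.png',a)
E
python3 m1.py
```

```text
[-175.29791894    0.69375604  -88.99477092] [-140.32496747   -0.19333073   98.77671861]
small 251 c [ 613.7 -202.7] size [21.8 92.3] long axis deg 121.4 z [50.9 54.2 58.2]
mid 451 c [ 625.7 -312.3] size [ 29.2 119.8] long axis deg 171.3 z [65.8 69.8 73.4]
large 985 c [ 654.7 -464.4] size [ 42.7 171.9] long axis deg 168.8 z [ 96.5 100.4 103.9]
boxtop 5100 c [535.  146.5] size [190.4 159.9] long axis deg 72.6 z [216.2 219.8 222.6]
knob 100 c [540.  160.3] size [20.1 23.3] long axis deg 162.5 z [241.6 253.5 256.7]
slotdark 988 c [508.8  82.5] size [ 52.5 147.1] long axis deg 162.9 z [213.6 217.4 221.6]
carton 1017 c [ 464.2 -236. ] size [112.4  70.6] long axis deg 16.6 z [40.8 45.1 48.6]
tin 679 c [445.2 383.4] size [70.1 68. ] long axis deg 0.8 z [35.4 83.7 88. ]
aer 651 c [627.2 395.3] size [44.2 51. ] long axis deg 178.1 z [ 41.  148.5 191.4]
slot [514.59530388  91.19541127 220.        ]
knob [536.8930685 157.2563806 254.       ]
flap [521.79984972 101.9229434  218.        ]
scene slot [520.83860002  77.64857705 220.        ]
scene knob [541.30632833 156.63131924 254.        ]
scene flap [511.95831788  98.55323333 218.        ]
scene packc [ 617.45745966 -320.51784867   35.        ]
```

View pics/c1.png

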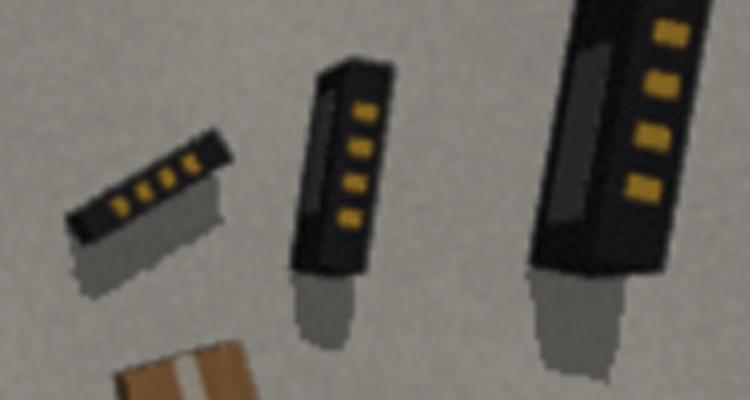

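The crop shows the middle slab with four brass contacts. It measures 120 x 29 x 70 mm, so it is the pack, at (626,-312) with its axis at 171.3°. The box is centred at (535,146.5), with its +y axis at 72.6°, which puts the slot at (516,86). I start the approach high over the box.

>>> arm_command(
  motion=[
    {"offset": [-0.037,-0.032,-0.038],"spin": 0},
    {"offset": [-0.037,-0.032,-0.038],"spin": 0},
    {"offset": [-0.037,-0.032,-0.038],"spin": 0},
    {"offset": [-0.037,-0.032,-0.038],"spin": 0},
    {"offset": [-0.037,-0.032,-0.038],"spin": 0},
  ],
  jaw=0.06,
)

```text
time_s: 1.72
ee_pos: [336.6, 304.0, 419.4]
ee_rot: [180.0, 0.0, 156.3]
force: [0.5, 0.5, -0.6]
gripper_width: 59.7
gripper_force: 0.0
```

>>> arm_command(
  motion=[
    {"offset": [-0.0465,-0.0405,0],"spin": 0},
    {"offset": [-0.0465,-0.0405,0],"spin": 0},
    {"offset": [-0.0465,-0.0405,0],"spin": 0},
    {"offset": [-0.0465,-0.0405,0],"spin": 0},
    {"offset": [-0.0465,-0.0405,0],"spin": 0},
  ],
)

```text
time_s: 2.35
ee_pos: [468.2, 24.8, 418.2]
ee_rot: [180.0, 0.0, 156.3]
force: [1.6, 0.9, 0.5]
gripper_width: 59.8
gripper_force: 0.0
```

>>> arm_command(
  motion=[
    {"offset": [-0.0465,-0.0405,0],"spin": 0},
    {"offset": [-0.0465,-0.0405,0],"spin": 0},
    {"offset": [-0.0465,-0.0405,0],"spin": 0},
    {"offset": [0,0,0],"spin": -0.13},
    {"offset": [0,0,0],"spin": -0.132},
  ],
)

```text
time_s: 2.98
ee_pos: [546.8, -141.7, 417.3]
ee_rot: [180.0, -0.1, 171.4]
force: [-0.7, 0.1, 0.4]
gripper_width: 59.8
gripper_force: 0.0
```

>>> arm_command(
  motion=[
    {"offset": [-0.026,-0.039,0.04],"spin": 0},
    {"offset": [-0.026,-0.039,0.04],"spin": 0},
    {"offset": [-0.026,-0.039,0.04],"spin": 0},
    {"offset": [-0.026,-0.039,0.04],"spin": 0},
    {"offset": [0,0,0.05],"spin": 0},
  ],
)

```text
time_s: 3.6
ee_pos: [626.9, -313.9, 205.9]
ee_rot: [-179.9, 0.1, 171.1]
force: [-0.3, -0.0, -0.3]
gripper_width: 60.0
gripper_force: 0.0
```

>>> arm_command(
  motion=[
    {"offset": [0,0,0.05],"spin": 0},
    {"offset": [0,0,0.04],"spin": 0},
    {"offset": [0,0,0],"spin": 0},
  ],
)

```text
time_s: 3.98
ee_pos: [623.7, -309.5, 114.1]
ee_rot: [179.8, -0.4, 171.3]
force: [0.0, 0.2, 1.2]
gripper_width: 60.0
gripper_force: 0.0
```

Run:
```python
from h import *
im,d=env.grab_frame('top'); cv2.imwrite('pics/t2.png',cv2.resize(im[150:260,300:450],None,fx=5,fy=5,interpolation=cv2.INTER_CUBIC))
s=env.state(); print(s['ee_pos'],s['ee_rot'],s['time_s'])
```

```text
[ 625.45079951 -310.37686951  117.14608606] [ 1.79950754e+02 -1.25747871e-01  1.71299963e+02] 4.025
```

View pics/t2.png

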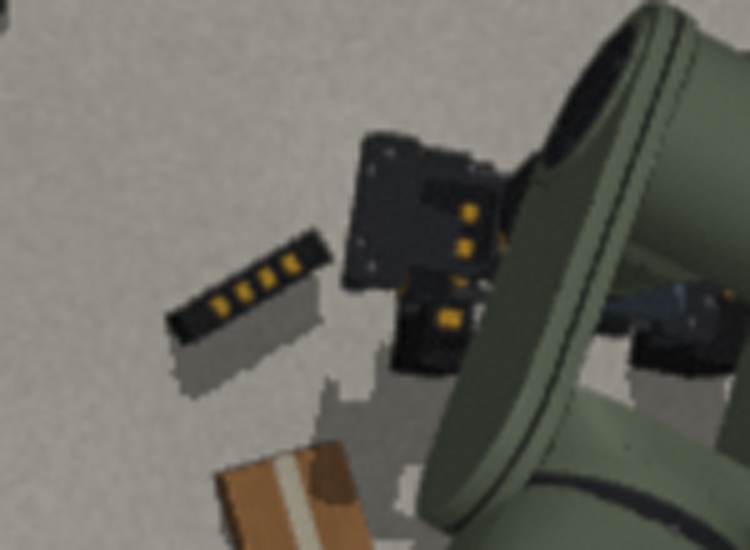

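The picture shows the gripper straddling the pack, with contacts visible at about (393,200). It is well placed, so I descend and grip.

>>> arm_command(
  motion=[
    {"offset": [0,0.002,0.03],"spin": 0},
    {"offset": [0,0,0.031],"spin": 0},
    {"offset": [0,0,0],"spin": 0},
  ],
)

```text
time_s: 4.4
ee_pos: [626.0, -308.5, 57.2]
ee_rot: [180.0, -0.1, 171.3]
force: [-0.4, -0.2, 0.0]
gripper_width: 60.0
gripper_force: 0.0
```

>>> arm_command(
  motion=[
    {"offset": [0,0,0],"spin": 0},
    {"offset": [0,0,0],"spin": 0},
    {"offset": [0,0,0],"spin": 0},
    {"offset": [0,0,0],"spin": 0},
    {"offset": [0,0,0],"spin": 0},
  ],
  jaw=0.01,
  newtons=45,
)

```text
time_s: 5.03
ee_pos: [626.7, -309.3, 58.1]
ee_rot: [-179.9, 0.1, 171.3]
force: [-1.3, -2.6, 5.3]
gripper_width: 28.3
gripper_force: 44.5
```

>>> arm_command(
  motion=[
    {"offset": [0,0,-0.02],"spin": 0},
    {"offset": [0,0,-0.06],"spin": 0},
    {"offset": [0,0,-0.06],"spin": 0},
    {"offset": [0,0,-0.06],"spin": 0},
    {"offset": [0,0,-0.06],"spin": 0},
  ],
)

```text
time_s: 5.65
ee_pos: [625.5, -307.8, 317.1]
ee_rot: [179.9, -0.2, 171.3]
force: [1.9, -1.5, -4.1]
gripper_width: 27.9
gripper_force: 44.4
```

>>> arm_command(
  motion=[
    {"offset": [0.022,0.05,-0.02],"spin": 0},
    {"offset": [0.024,0.0535,-0.02],"spin": 0},
    {"offset": [0.024,0.0535,-0.02],"spin": 0},
    {"offset": [0.024,0.0535,0],"spin": 0},
    {"offset": [0.024,0.0535,0],"spin": 0},
  ],
)

```text
time_s: 6.28
ee_pos: [548.1, -27.6, 375.7]
ee_rot: [179.9, -0.2, 171.3]
force: [0.9, 0.0, -3.6]
gripper_width: 28.0
gripper_force: 44.5
```

>>> arm_command(
  motion=[
    {"offset": [0.024,0.0535,0],"spin": 0},
    {"offset": [0.024,0.0535,0],"spin": 0},
    {"offset": [0,0,0],"spin": 0.152},
    {"offset": [0,0,0],"spin": 0},
    {"offset": [0,0,0],"spin": 0},
  ],
)

```text
time_s: 6.9
ee_pos: [518.0, 82.9, 376.2]
ee_rot: [-180.0, -0.1, 162.7]
force: [0.7, 0.2, -4.2]
gripper_width: 27.8
gripper_force: 45.0
```

Run:
```python
from h import *
im,d=env.grab_frame('scene'); np.save('pics/s3.npy',d); cv2.imwrite('pics/s3f.png',im)
a=cv2.resize(im[60:240,240:440],None,fx=3.3,fy=3.3,interpolation=cv2.INTER_CUBIC)
im2,d2=env.grab_frame('top'); np.save('pics/t3.npy',d2);cv2.imwrite('pics/t3f.png',im2)
cv2.imwrite('pics/s3.png',a)
s=env.state(); print(s['ee_pos'],s['ee_rot'],s['force'],s['time_s'])
for c in('scene','top'): print([(np.round(r['location'],1).tolist(),round(r['score'],2)) for r in env.pinpoint(c,'pack_center')])
```

```text
[518.18102907  82.57389953 376.46649703] [-1.79984978e+02 -5.82028550e-02  1.62591759e+02] [ 0.11006734  0.39959969 -3.75648932] 7.0
[([325.2, 128.5], 0.88), ([214.7, 226.5], 0.71), ([122.0, 223.3], 0.62)]
[([441.4, 193.1], 0.86), ([348.5, 205.3], 0.7)]
```

View pics/s3.png

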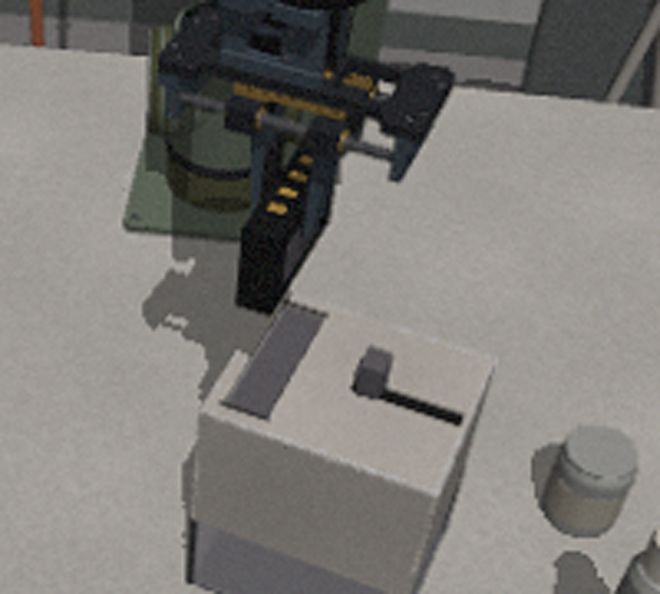

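```bash
cat > m2.py <<'E'
from h import *
import sys
im=cv2.imread(sys.argv[1]); d=np.load(sys.argv[2]); zb=float(sys.argv[3])
P=cloud('scene',d); g=im.astype(int).mean(2)
a=np.radians(-17.4); X=np.array([np.cos(a),np.sin(a)]); Y=np.array([-np.sin(a),np.cos(a)])
q=P[...,:2]-[535,146.5]; B=np.stack([q@X,q@Y,P[...,2]],-1)
ok=(d>0)
m=ok&(abs(B[...,2]-zb-20)<14)&(abs(B[...,0])<90)&(abs(B[...,1]+63)<45)
b=B[m]; print('pack n',len(b),'x',np.percentile(b[:,0],[1,5,50,95,99]).round(1),'y',np.percentile(b[:,1],[1,5,50,95,99]).round(1))
endf=b[b[:,0]>np.percentile(b[:,0],99)-12]; side=b[b[:,0]<np.percentile(b[:,0],99)-18]
print('end x med',np.median(endf[:,0]),'side y med',np.median(side[:,1]),len(side), 'side slope deg',np.degrees(np.polyfit(side[:,0],side[:,1],1)[0]) if len(side)>20 else 0)
m=ok&(abs(B[...,2]-217)<9)&(abs(B[...,0])<78)&(abs(B[...,1]+63)<27)&(g<120)
b=B[m]; r=cv2.minAreaRect(b[:,:2].astype(np.float32)); print('slot',r, np.percentile(b[:,0],[1,99]),np.percentile(b[:,1],[1,99]))
m=ok&(abs(B[...,2]-220)<7)&(abs(B[...,0])<95)&(abs(B[...,1])<110)
r=cv2.minAreaRect(B[m][:,:2].astype(np.float32)); print('top',r)
m=ok&(B[...,2]>240)&(B[...,2]<262)&(abs(B[...,0])<30)&(abs(B[...,1]-15)<30)
print('knob',cv2.minAreaRect(B[m][:,:2].astype(np.float32)))
E
python3 m2.py pics/s3f.png pics/s3.npy 319
```

```text
pack n 207 x [-56.8 -45.2  58.8  62.5  63.6] y [-80.1 -78.2 -54.2 -52.  -51.7]
end x med 60.89219537030172 side y med -52.44364339668771 85 side slope deg 0.08764517273885429
slot ((0.221466064453125, -67.54661560058594), (155.738037109375, 43.779869079589844), 0.5569378137588501) [-67.87751107  77.28356611] [-88.55664937 -46.74922187]
top ((-0.801971435546875, -1.9246368408203125), (164.89486694335938, 192.30343627929688), 0.026296399533748627)
knob ((0.3832721710205078, 13.644599914550781), (19.925325393676758, 25.294485092163086), 88.08718872070312)
```

Pack centre comes out about 2 mm off the slot in both box x and y. I correct that and descend to the slot.

>>> arm_command(
  motion=[
    {"offset": [0.002,0.002,0.03],"spin": 0},
    {"offset": [0,0,0.04],"spin": 0},
    {"offset": [0,0,0.02],"spin": 0},
    {"offset": [0,0,0],"spin": 0},
  ],
)

```text
time_s: 7.6
ee_pos: [516.0, 85.2, 285.4]
ee_rot: [-179.9, -0.2, 162.6]
force: [-0.4, 0.4, -3.4]
gripper_width: 27.8
gripper_force: 45.0
```

>>> arm_command(
  motion=[
    {"offset": [0,0,0.004],"spin": 0},
    {"offset": [0,0,0.004],"spin": 0},
    {"offset": [0,0,0.004],"spin": 0},
    {"offset": [0,0,0.003],"spin": 0},
  ],
)

```text
time_s: 8.1
ee_pos: [517.2, 85.9, 274.7]
ee_rot: [179.9, 0.2, 162.6]
force: [-4.4, 0.9, 15.7]
gripper_width: 27.7
gripper_force: 45.0
```

```bash
python3 - <<'E'
from h import *
im,d=env.grab_frame('scene'); np.save('pics/s4.npy',d); cv2.imwrite('pics/s4f.png',im)
cv2.imwrite('pics/s4.png',cv2.resize(im[100:220,280:400],None,fx=5,fy=5,interpolation=cv2.INTER_CUBIC))
s=env.state(); print(s['ee_pos'],s['ee_rot'],s['force'],s['torque'],s['time_s'])
E
python3 m2.py pics/s4f.png pics/s4.npy 222
```

```text
[517.12234324  85.90288306 274.85074351] [1.79908768e+02 1.75195536e-01 1.62598993e+02] [-4.39777961 -0.33449005 11.75464962] [-0.22782705  0.87656861 -0.02456926] 8.15
pack n 150 x [-54.3 -34.   58.4  61.1  62.2] y [-78.5 -76.  -53.5 -50.2 -50. ]
end x med 59.380643067041945 side y med -50.771716081262845 53 side slope deg 0.04332833901318572
slot ((-0.18404388427734375, -63.16169357299805), (49.39794921875, 156.69322204589844), 87.62423706054688) [-76.92488238  77.07161008] [-88.10488515 -36.45153743]
top ((-0.28464508056640625, -1.686004638671875), (191.89352416992188, 163.81556701660156), 89.9715805053711)
knob ((-1.0026741027832031, 13.501997947692871), (28.133298873901367, 20.146303176879883), 0.7584967613220215)
```

View pics/s4.png

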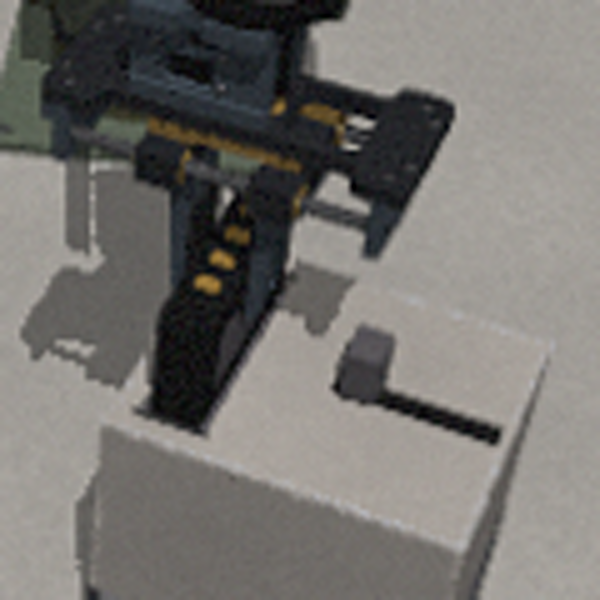

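The pack's lower edge sits in the slot mouth, with a gap visible on the -y side. Force is within the flap's expected range, so I push on in small steps.

>>> arm_command(
  motion=[
    {"offset": [0,0,0.002],"spin": 0},
    {"offset": [0,0,0.002],"spin": 0},
    {"offset": [0,0,0],"spin": 0},
  ],
)

```text
time_s: 8.52
ee_pos: [517.2, 86.3, 272.7]
ee_rot: [179.8, 0.3, 162.6]
force: [-5.3, 0.7, 18.2]
gripper_width: 27.9
gripper_force: 45.0
```

>>> arm_command(
  motion=[
    {"offset": [0,0,0.003],"spin": 0},
    {"offset": [0,0,0.002],"spin": 0},
    {"offset": [0,0,0],"spin": 0},
  ],
)

```text
time_s: 8.9
ee_pos: [519.0, 87.9, 266.9]
ee_rot: [179.5, 0.4, 162.6]
force: [-0.6, 4.7, 9.9]
gripper_width: 27.9
gripper_force: 45.0
```

```bash
python3 - <<'E'
from h import *
im,d=env.grab_frame('scene'); np.save('pics/s5.npy',d); cv2.imwrite('pics/s5f.png',im)
cv2.imwrite('pics/s5.png',cv2.resize(im[130:200,290:360],None,fx=8,fy=8,interpolation=cv2.INTER_CUBIC))
s=env.state(); print(s['ee_pos'],s['ee_rot'],s['force'],s['torque'],s['time_s'])
E
python3 m2.py pics/s5f.png pics/s5.npy 222
```

```text
[518.99557632  87.94460258 266.85135164] [179.54443834   0.3936509  162.58648948] [-0.29886393  4.8926472  10.02812033] [1.02188847 0.10200665 0.02788712] 8.95
pack n 140 x [-53.1   7.5  59.8  62.5  63. ] y [-75.4 -74.1 -51.9 -47.3 -45.5]
end x med 60.78168950099515 side y med -47.84596998566531 43 side slope deg -0.21224075992287011
slot ((0.3585357666015625, -63.218326568603516), (48.3752555847168, 157.247802734375), 86.27748107910156) [-76.66685063  77.64050999] [-88.59206815 -36.47899491]
top ((0.2479248046875, -2.0359878540039062), (162.4732666015625, 192.39122009277344), 0.23191151022911072)
knob ((-1.2773799896240234, 13.625), (20.136274337768555, 29.220043182373047), 88.33877563476562)
```

View pics/s5.png

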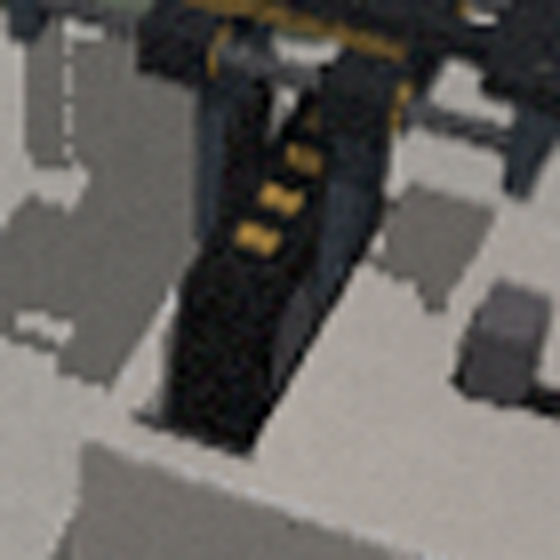

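It has dropped into the slot and is lying towards the +y edge. I keep pushing.

>>> arm_command(
  motion=[
    {"offset": [0,0,0.004],"spin": 0},
    {"offset": [0,0,0.004],"spin": 0},
    {"offset": [0,0,0.004],"spin": 0},
    {"offset": [0,0,0],"spin": 0},
  ],
)

```text
time_s: 9.45
ee_pos: [519.1, 88.1, 252.8]
ee_rot: [179.6, 0.3, 162.6]
force: [3.0, 6.1, 0.8]
gripper_width: 28.1
gripper_force: 45.0
```

>>> arm_command(
  motion=[
    {"offset": [0,0,0.004],"spin": 0},
    {"offset": [0,0,0.004],"spin": 0},
    {"offset": [0,0,0.004],"spin": 0},
    {"offset": [0,0,0],"spin": 0},
  ],
)

```text
time_s: 9.95
ee_pos: [517.3, 86.2, 238.8]
ee_rot: [179.9, 0.0, 162.6]
force: [1.9, 5.1, -3.6]
gripper_width: 27.6
gripper_force: 45.0
```

>>> arm_command(
  motion=[
    {"offset": [0,0,0],"spin": 0},
    {"offset": [0,0,0],"spin": 0},
    {"offset": [0,0,0],"spin": 0},
    {"offset": [0,0,-0.02],"spin": 0},
    {"offset": [0,0,-0.05],"spin": 0},
  ],
  jaw=0.05,
)

```text
time_s: 10.58
ee_pos: [515.3, 85.1, 307.5]
ee_rot: [-179.8, -0.3, 162.6]
force: [1.1, 0.4, -0.5]
gripper_width: 49.8
gripper_force: 0.0
```

>>> arm_command(
  motion=[
    {"offset": [0,0,-0.03],"spin": 0},
    {"offset": [0,0,0],"spin": 0},
    {"offset": [0,0,0],"spin": 0},
    {"offset": [0,0,0],"spin": 0},
    {"offset": [0,0,0],"spin": 0},
  ],
  jaw=0,
  newtons=20,
)

```text
time_s: 11.2
ee_pos: [516.4, 85.7, 337.9]
ee_rot: [-179.9, -0.1, 162.6]
force: [0.1, -0.3, 1.1]
gripper_width: 2.7
gripper_force: 0.0
```

```bash
python3 - <<'E'
from h import *
im,d=env.grab_frame('scene'); np.save('pics/s6.npy',d); cv2.imwrite('pics/s6f.png',im)
cv2.imwrite('pics/s6.png',cv2.resize(im[90:230,270:410],None,fx=4,fy=4,interpolation=cv2.INTER_CUBIC))
s=env.state(); print(s['ee_pos'],s['ee_rot'],s['force'],s['gripper_width'],s['time_s'])
E
python3 m2.py pics/s6f.png pics/s6.npy 218
```

```text
[516.56968582  85.68852159 338.12075959] [-1.79962283e+02 -8.35209213e-02  1.62592263e+02] [ 0.09214402 -0.80623859  1.10221217] 0.7679215550907036 11.25
pack n 501 x [-57.1 -50.   13.1  60.3  61.2] y [-79.4 -77.9 -61.7 -50.5 -49.4]
end x med 58.99666520878657 side y med -60.84015332829401 362 side slope deg 0.4850320205141863
slot ((0.02306365966796875, -62.885650634765625), (155.6644287109375, 53.048797607421875), 0.21893417835235596) [-77.01697283  77.11972234] [-89.35056122 -37.0425446 ]
top ((0.37615966796875, -1.9311904907226562), (162.88807678222656, 191.77955627441406), 0.5051867365837097)
knob ((0.052631378173828125, 13.92381763458252), (20.017419815063477, 27.913593292236328), 88.08573913574219)
```

View pics/s6.png

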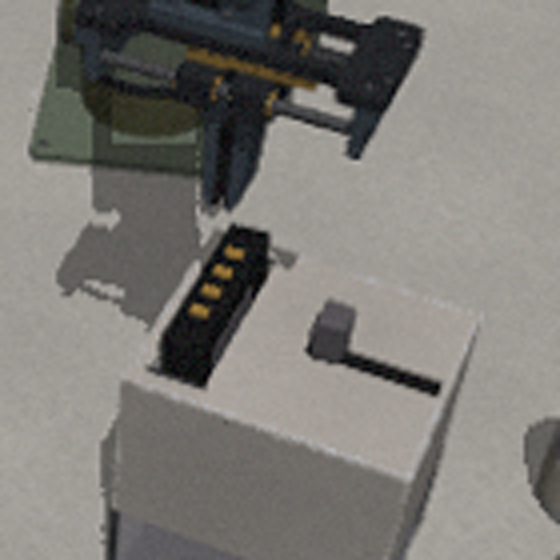

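The pack stands level in the slot with its top about 30 mm above the box, and the shut fingers are centred over it. Now I press it down.

>>> arm_command(
  motion=[
    {"offset": [0,0,0.04],"spin": 0},
    {"offset": [0,0,0.028],"spin": 0},
    {"offset": [0,0,0.006],"spin": 0},
    {"offset": [0,0,0.006],"spin": 0},
    {"offset": [0,0,0.006],"spin": 0},
  ],
)

```text
time_s: 11.88
ee_pos: [517.6, 86.0, 253.9]
ee_rot: [179.9, 0.1, 162.6]
force: [-0.1, 0.7, 1.5]
gripper_width: -0.0
gripper_force: 0.6
```

>>> arm_command(
  motion=[
    {"offset": [0,0,0.006],"spin": 0},
    {"offset": [0,0,0.006],"spin": 0},
    {"offset": [0,0,0.006],"spin": 0},
    {"offset": [0,0,0.006],"spin": 0},
  ],
)

```text
time_s: 12.38
ee_pos: [516.9, 85.8, 228.6]
ee_rot: [180.0, 0.0, 162.6]
force: [0.8, 0.2, 0.9]
gripper_width: 0.4
gripper_force: 0.5
```

>>> arm_command(
  motion=[
    {"offset": [0,0,0.006],"spin": 0},
    {"offset": [0,0,0.006],"spin": 0},
    {"offset": [0,0,0.006],"spin": 0},
    {"offset": [0,0,0.006],"spin": 0},
    {"offset": [0,0,0.004],"spin": 0},
  ],
)

```text
time_s: 13.0
ee_pos: [516.7, 85.7, 200.5]
ee_rot: [-180.0, -0.0, 162.6]
force: [0.1, 0.2, 1.5]
gripper_width: 0.3
gripper_force: 0.6
```

Run:
```python
from h import *
im,d=env.grab_frame('scene'); cv2.imwrite('pics/s7.png',cv2.resize(im[90:270,270:410],None,fx=4,fy=3.3,interpolation=cv2.INTER_CUBIC))
s=env.state(); print(s['ee_pos'],s['ee_rot'],s['force'],s['gripper_width'],s['time_s'])
```

```text
[516.44624224  85.61141431 200.06289925] [-1.79961547e+02 -5.84069591e-02  1.62597448e+02] [-0.72129078  1.0376224   0.08600718] 0.44166322898786686 13.05
```

View pics/s7.png

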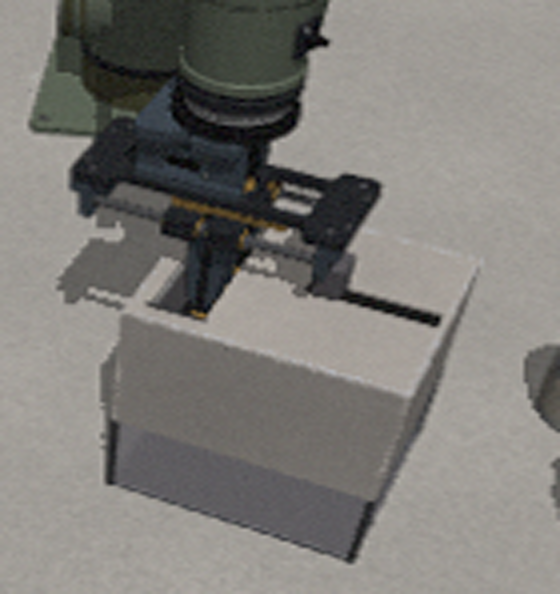

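The fingers are in the slot and the pack top is about 34 mm down. One contact still shows, so I press slightly further, watching the knob clearance.

>>> arm_command(
  motion=[
    {"offset": [0,0,0.003],"spin": 0},
    {"offset": [0,0,0.003],"spin": 0},
    {"offset": [0,0,0],"spin": 0},
  ],
)

```text
time_s: 13.42
ee_pos: [517.3, 87.0, 195.2]
ee_rot: [179.8, 0.0, 162.6]
force: [0.4, 4.9, 0.7]
gripper_width: 0.3
gripper_force: 2.5
```

>>> arm_command(
  motion=[
    {"offset": [0,0,-0.03],"spin": 0},
    {"offset": [0,0,-0.05],"spin": 0},
    {"offset": [0,0,-0.05],"spin": 0},
    {"offset": [0,0,-0.02],"spin": 0},
  ],
)

```text
time_s: 13.92
ee_pos: [517.5, 85.5, 348.1]
ee_rot: [179.9, 0.3, 162.6]
force: [-0.2, 0.6, -1.1]
gripper_width: 0.4
gripper_force: 0.0
```

```bash
python3 - <<'E'
from h import *
im,d=env.grab_frame('scene'); np.save('pics/s8.npy',d); cv2.imwrite('pics/s8f.png',im)
cv2.imwrite('pics/s8.png',cv2.resize(im[130:270,270:410],None,fx=4,fy=4,interpolation=cv2.INTER_CUBIC))
s=env.state(); print(s['ee_pos'],s['ee_rot'],s['force'],s['time_s'])
E
python3 m2.py pics/s8f.png pics/s8.npy 218
```

```text
[518.10853813  85.58217123 349.52153787] [179.85813418   0.40552781 162.58888191] [0.59992259 0.04129896 0.80206951] 13.975
pack n 8 x [-75.8 -74.6 -45.3  66.3  66.3] y [-81.5 -80.2 -54.1 -28.8 -26.2]
end x med 66.1849449572438 side y med -42.60906254655643 5 side slope deg 0
slot ((0.514251708984375, -64.22809600830078), (154.9505615234375, 50.441986083984375), 0.030009787529706955) [-71.36310249  73.91212247] [-83.5753676 -44.9477219]
top ((-0.2523193359375, -2.1622772216796875), (164.96542358398438, 191.95819091796875), 0.42940446734428406)
knob ((-0.2677278518676758, 13.786213874816895), (20.25259017944336, 24.883146286010742), 89.73541259765625)
```

View pics/s8.png

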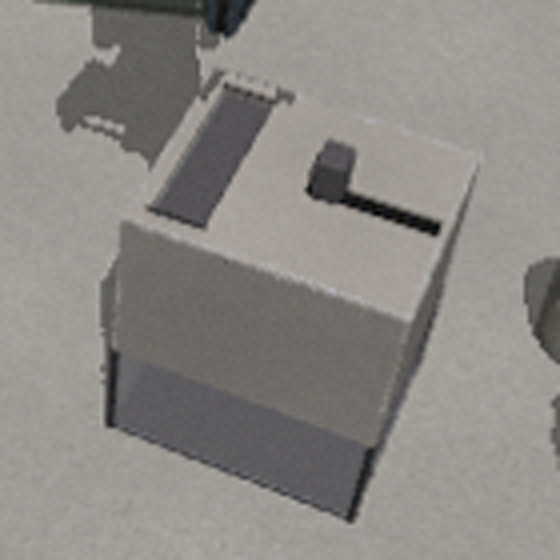

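The flap is shut with an empty grey slot, and the pack is in the chamber. Next I turn 90° and move over the knob.

>>> arm_command(
  motion=[
    {"offset": [0,0.04,0],"spin": 0.1},
    {"offset": [0.004,0.0385,0],"spin": 0.171},
    {"offset": [0,0,0],"spin": 0.18},
    {"offset": [0,0,0],"spin": 0.18},
    {"offset": [0,0,0],"spin": 0.18},
  ],
  jaw=0.06,
)

```text
time_s: 14.6
ee_pos: [539.9, 160.7, 343.5]
ee_rot: [-179.9, 0.0, 115.8]
force: [-0.0, -0.1, 0.8]
gripper_width: 47.7
gripper_force: 0.0
```

>>> arm_command(
  motion=[
    {"offset": [0,0,0],"spin": 0.18},
    {"offset": [0,0,0],"spin": 0.18},
    {"offset": [0,0,0],"spin": 0.18},
    {"offset": [0,0,0],"spin": 0.18},
    {"offset": [0,0,0],"spin": 0.04},
  ],
)

```text
time_s: 15.22
ee_pos: [539.9, 160.5, 343.6]
ee_rot: [-179.9, 0.1, 72.5]
force: [0.5, 0.1, -0.3]
gripper_width: 60.0
gripper_force: 0.0
```

>>> arm_command(
  motion=[
    {"offset": [0,0,0.03],"spin": 0},
    {"offset": [0,0,0.04],"spin": 0},
    {"offset": [0,0,0.03],"spin": 0},
    {"offset": [0,0,0],"spin": 0},
    {"offset": [0,0,0],"spin": 0},
  ],
)

```text
time_s: 15.85
ee_pos: [540.7, 160.9, 245.8]
ee_rot: [179.9, -0.0, 72.6]
force: [0.3, 0.3, 0.5]
gripper_width: 60.0
gripper_force: 0.0
```

>>> arm_command(
  motion=[
    {"offset": [0,0,0],"spin": 0},
    {"offset": [0,0,0],"spin": 0},
    {"offset": [0,0,0],"spin": 0},
    {"offset": [0,0,0],"spin": 0},
    {"offset": [0,0,0],"spin": 0},
  ],
  jaw=0.01,
  newtons=45,
)

```text
time_s: 16.48
ee_pos: [538.0, 161.7, 245.3]
ee_rot: [-179.7, -0.0, 72.6]
force: [-6.5, 2.5, 4.5]
gripper_width: 23.4
gripper_force: 45.0
```

>>> arm_command(
  motion=[
    {"offset": [0.012,0,0],"spin": 0},
    {"offset": [0.015,0,0],"spin": 0},
    {"offset": [0.015,0,0],"spin": 0},
    {"offset": [0.012,0,0],"spin": 0},
    {"offset": [0,0,0],"spin": 0},
  ],
)

```text
time_s: 17.1
ee_pos: [553.1, 210.3, 245.3]
ee_rot: [-179.7, 0.4, 72.6]
force: [-9.9, -8.0, 6.2]
gripper_width: 23.7
gripper_force: 45.0
```

>>> arm_command(
  motion=[
    {"offset": [0.006,0,0],"spin": 0},
    {"offset": [0.006,0,0],"spin": 0},
    {"offset": [0.003,0,0],"spin": 0},
    {"offset": [0,0,0],"spin": 0},
    {"offset": [0,0,0],"spin": 0},
  ],
)

```text
time_s: 17.73
ee_pos: [556.5, 221.3, 245.2]
ee_rot: [-179.6, 0.8, 72.6]
force: [-11.6, -14.1, 7.9]
gripper_width: 23.7
gripper_force: 45.0
```

Run:
```python
from h import *
im,d=env.grab_frame('scene'); P=cloud('scene',d)
old=cv2.imread('pics/s8f.png')
for n,i in(('before',old),('now',im)): print(n,'window rows: ', [int(i[r,c].mean()) for r in(222,230,238,246) for c in(310,320,330,340,350)])
print([(np.round(r['location'],1).tolist(),round(r['score'],2)) for r in env.pinpoint('scene','pack_center')],[(np.round(r['bbox']).tolist(),round(r['score'],2)) for r in env.boxes_of('scene','pack')])
print([(np.round(r['location'],1).tolist(),round(r['score'],2),at_height('scene',r['location'],254).round(0)) for r in env.pinpoint('scene','knob_top')])
print(env.state()['ee_pos'],env.state()['force'])
```

```text
before window rows:  [94, 107, 105, 106, 106, 92, 91, 94, 111, 107, 93, 99, 93, 94, 95, 152, 153, 95, 94, 93]
now window rows:  [99, 106, 105, 110, 110, 98, 83, 93, 114, 111, 91, 80, 80, 81, 93, 154, 157, 96, 94, 96]
[([213.0, 229.1], 0.74), ([124.2, 224.1], 0.7)] [([96.0, 192.0, 144.0, 257.0], 0.97)]
[]
[556.50963685 221.27130223 245.21207172] [-11.97720639 -13.82200746   8.6897767 ]
```

The window darkened around (320-340,238), so a dark body is now behind it and the pack has dropped. I lead the knob home, then release it.

>>> arm_command(
  motion=[
    {"offset": [-0.016,0,0],"spin": 0},
    {"offset": [-0.016,0,0],"spin": 0},
    {"offset": [-0.016,0,0],"spin": 0},
    {"offset": [-0.014,0,0],"spin": 0},
    {"offset": [-0.004,0,0],"spin": 0},
  ],
)

```text
time_s: 18.55
ee_pos: [538.0, 161.8, 245.2]
ee_rot: [-179.7, 0.3, 72.6]
force: [-5.9, 1.3, 5.4]
gripper_width: 23.9
gripper_force: 45.0
```

>>> arm_command(
  motion=[
    {"offset": [0,0,0],"spin": 0},
    {"offset": [0,0,0],"spin": 0},
    {"offset": [0,0,0],"spin": 0},
    {"offset": [0,0,0],"spin": 0},
  ],
  jaw=0.06,
)

```text
time_s: 19.05
ee_pos: [541.3, 164.0, 244.9]
ee_rot: [180.0, -0.0, 72.6]
force: [0.0, -1.0, 0.7]
gripper_width: 59.2
gripper_force: 0.0
```

>>> arm_command(
  motion=[
    {"offset": [0,0,-0.03],"spin": 0},
    {"offset": [0,0,-0.06],"spin": 0},
    {"offset": [0,0,-0.06],"spin": 0},
    {"offset": [0,0,-0.04],"spin": 0},
    {"offset": [0,0,0],"spin": 0},
  ],
)

```text
time_s: 19.68
ee_pos: [542.1, 164.1, 438.6]
ee_rot: [179.6, -0.2, 72.6]
force: [0.6, 0.6, -0.4]
gripper_width: 59.9
gripper_force: 0.0
```

>>> arm_command(
  motion=[
    {"offset": [-0.03,0,-0.02],"spin": 0},
    {"offset": [-0.05,0,0],"spin": 0},
    {"offset": [-0.05,0,0],"spin": 0},
    {"offset": [-0.05,0,0],"spin": 0},
    {"offset": [0,0,0],"spin": 0},
  ],
)

```text
time_s: 20.3
ee_pos: [486.1, -10.3, 453.9]
ee_rot: [-179.9, 0.1, 72.3]
force: [0.7, 1.0, -0.6]
gripper_width: 60.3
gripper_force: 0.0
```

```bash
python3 - <<'E'
from h import *
im,d=env.grab_frame('scene'); np.save('pics/s9.npy',d); cv2.imwrite('pics/s9f.png',im)
old=cv2.imread('pics/s8f.png')
df=im.astype(int).mean(2)-old.astype(int).mean(2)
df=cv2.GaussianBlur(df,(3,3),0); w=df[205:260,295:385]; ys,xs=np.where(w<-8)
print('darker px',len(ys),'rows',np.percentile(ys,[5,95])+205,'cols',np.percentile(xs,[5,95])+295)
print('slot region change',np.abs(df[155:190,305:335]).mean(),np.abs(df[155:190,305:335]).max(),'knob region',np.abs(df[160:182,343:385]).max())
E
python3 m2.py pics/s9f.png pics/s9.npy 218
```

```text
darker px 286 rows [229. 243.] cols [319. 340.]
slot region change 8.804821428571428 59.60416666666667 knob region 6.458333333333334
pack n 8 x [-66.  -65.6 -19.3  67.3  67.3] y [-90.  -88.7 -68.2 -48.1 -44.1]
end x med 67.2992607872736 side y med -71.5716810819719 6 side slope deg 0
slot ((4.786834716796875, -63.66377258300781), (46.18486785888672, 146.198974609375), 89.20960235595703) [-66.98594591  76.99303066] [-83.75705151 -46.07169289]
top ((-0.118927001953125, -1.6769256591796875), (164.5134735107422, 192.10096740722656), 0.022294502705335617)
knob ((0.05490875244140625, 13.612244606018066), (20.85414695739746, 25.055709838867188), 86.7515640258789)
```

```bash
python3 -c "
from workcell import env
print(env.job_done())"
```

```text
the job is handed in; nothing more can be done
None
```

I put the pack through the flap, drew the slide to its end and let it spring back, then handed the job in at about 20 s of robot time. The last camera check showed the flap shut, the knob home and a dark body in the clear bottom of the box. No verdict came back.

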